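# Light and hold a sprung chest lid for its stay to be fitted

## Robot

A 6-joint arm with a two-finger parallel gripper is mounted at the origin on the work surface. World frame = base frame: x ahead of the robot, y to its left, z up, the work surface at z = 0. Lengths are in m, angles in rad, forces in N, time in s.
With the tool pointing down it reaches from about 0.375 to 0.9 m from the base axis. Payload 3.1 kg.
Tool frame: the origin (TCP) lies midway between the tips of the shut fingers; the grasp point (between the pads) lies 19 mm behind it; x points along the fingers, z is the direction in which the jaws open and shut, and the axes are right-handed (so a half turn about x gives the same grasp; the last joint's range is limited). The gripper opens to 87 mm and grips with 3 to 60 N. Pads are 19 mm wide; open, the fingers measure 117 mm over their backs; the gripper's body (75 mm by 190 mm) begins 51 mm behind the grasp point.
Start: joints at [-1.373, 0.527, 1.433, -0, 1.181, -0.178], TCP at [0.229, -0.581, 0.223] pointing down, gripper open.
Joint ranges: [-3.08, 3.08], [-0.75, 2.2], [0.22, 2.44], [-1.43, 4.57], [0, 2.65], [-2.85, 2.85]. Speed limits (rad/s): [2.79, 2.79, 3.14, 3.14, 3.14, 3.14].

## Interface

Orientations are given as a unit quaternion [x, y, z, w].
In Python, from rig import readout, imaging, robot gives the robot as it stands. The module is installed in compiled form; this text tells all that it offers.
- The arm moves only by the tool play_rows, never from a script. Its argument "rows" is text: rows parted by semicolons, each of 7 numbers parted by spaces: the turn, a rotation vector about the tool's x, y, z in rad, then the shift along the tool's x, y, z in mm, then the closure, from 0 (fully open) to 1 (shut). In form: ax ay az tx ty tz gripper; .... A call has 1 to 8 rows; each row shifts and turns the commanded pose from where the row before left it, along the tool's axes as they then stand; what a row does not reach is not made up. A row lasts 1/12 s, in which the tool goes at most 41.7 mm and 7.16 degrees, less where a joint would pass 70% of its speed; a pose out of reach is approached as far as the arm can. A call with a gripper value outside its range is refused whole. The fingers move at their own pace and stop on an object; "squeeze" is the grip in N (left out, the last holds). Time passes only in rows, so rows that do not move let the fingers close. It gives the time, the measured TCP pose, the force and the opening at its end, in the units of the state.
- readout.get_obs(): the state, without advancing time (a new reading comes with each control period).
- imaging.camera(name): name is "side" or "top" or "wrist"; returns the picture (480x640x3 uint8, blue, green, red); there is no depth.
- imaging.camera_info(name): a dict with "K" (3x3 intrinsics, pixels), "k1" (the pictures are not rectified: a ray, as slopes to the right and down, at radius r is drawn at 1 + k1 r^2 times it, then the intrinsics apply), "world_to_cam" (4x4, takes a point from world to camera coordinates). Camera axes: x right, y down, z forward; pixel columns grow to the right and rows downward; lengths in m; the calibration is good to about 2 mm. A picture is of the moment at which its call begins: read the wrist's pose just before it. camera_info takes no time and is no camera call; for the wrist camera it gives the pose at the moment of the call.
- robot.hand_in(): hands the job in, once; it reports no verdict.
The state is a dict: "time": time; "q": joint angles; "joint_velocities": joint speeds; "joint_torque": joint torques, N m; "position": TCP position; "tool_rot": TCP orientation; "ft_force": force on the tool from outside, world axes, zero at the start; "moment": the same for the moment, N m; "grip_width": finger opening in m.
Only numpy, scipy, OpenCV 4.12 (cv2) and the standard library are available. Lean on these libraries where they do the work, as an engineer would, in place of code of your own. Each camera call takes 0.05 s, during which the arm holds its last target. There are 200 camera calls.

## Task

I am about to screw the stay onto this sprung-lid chest: first, with the lid still shut, swing the bench lamp's arm round so that its head is directly above the steel dish of screws. Then take the lid by the pull on its front edge, raise it until it lies at the same angle as the steel gauge blade beside the chest, and finish while still holding it steady there by the pull: do not let go. Leave the gauge setting and everything else on the bench as they are.

Things in the scene. Friction and masses are not known exactly. Their poses are not given: they have to be found in the camera images.
- chest: pale open-topped wooden chest fixed to the bench, 160 (x, depth) x 200 (y, width) x 100 tall without its lid; origin at the centre of its underside, on the bench; its own x axis points from its front (towards the robot) to its hinged back, z up; it is turned up to 0.17 rad either way
- lid (a joint): angle of the chest's lid, rad: 0 shut, growing as its front edge rises, stop at 1.3. The lid is a board 162 x 200 x 12 hinged along the chest's back top edge. A spring (0.5 N m when shut, 1 N m more per rad) and its weight (0.23 to 0.46 kg) close it: about 4 to 9 N at the pull, and it snaps shut if let go
- lid_hinge (a point): middle of the hinge line, at the chest's back top edge, 100 above the bench, 80 behind the chest's centre; the lid turns about the chest's y axis through this point; axes as the chest's
- lid_pull (a point): dark wooden tongue fixed to the lid, sticking out forwards from the middle of its front edge: 42 clear of the edge (x), 24 wide (y, to be pinched across this width), 16 thick (z). The point is its middle, 184 in front of the hinge line and 6 above it when shut (106 above the bench); its axes turn with the lid (x along the lid towards the hinge, y along the hinge). Nothing is below or beside it but the chest's front wall, 24 behind its middle
- gauge (a joint): angle at which the gauge blade is set, rad, measured just like the lid's: 0 level, larger is steeper; the lid is at the mark when both joints read the same. Friction holds it; do not move it
- gauge_tip (a point): free end of the gauge blade: a straight bright steel strip, 190 x 4 x 12, beside the chest's right-hand (-y) end, 116 from the middle, pivoting on the same hinge line as the lid and sloping up towards the robot. Its x axis runs along the blade towards the pivot, y along the hinge. The lid is at the mark when its edge lies along the blade, seen from the end
- dish: round steel dish with a brass stay and screws, 90 diameter, 18 tall, fixed to the bench off the chest's left-hand (+y) end; origin at the centre of its underside
- lamp_arm (a joint): angle of the bench lamp's swing arm about its upright post, rad, counter-clockwise seen from above, -1.3 to 1.3; 0 is along the lamp's own -x. Stiff (0.35 N m, about 2 N at the head) and stays where it is left. It starts turned clockwise of the dish, so the head must be swung counter-clockwise
- lamp_grip (a point): middle of the upright black grip on top of the lamp head, on the head's vertical axis, 275 above the bench. The grip is a round stub 18 in diameter, from 245 to 297 above the bench; beneath it are the white shade (84 diameter, 165 to 245 above the bench) and the level arm (14 diameter, axis 235 above the bench, ending in the head)
- lamp_pivot (a point): point on the axis of the lamp's upright fixed post, at the same height as lamp_grip; the head travels around it on a level circle of radius 180, which passes within 15 of the point above the dish's centre. The post ends 249 above the bench; base 110 diameter
- rail_light: bystander: pale square wooden rail, 220 x 30 x 30 (mm); leave alone
- rail_dark: bystander: dark square wooden rail, 240 x 30 x 30 (mm); leave alone
- can: bystander: closed can, 72 diameter, 100 tall (mm); leave alone
- glue: bystander: glue bottle, 52 diameter, 120 tall (mm); leave alone
- brush: bystander: small brush lying flat, about 200 long (mm); leave alone
- pencil: bystander: pencil about 160 long, 8 thick, lying in front of the chest (mm); leave alone

How it is judged:
By the outcome, as a careful person would: the job done as asked, in the order asked, and still so for the second after the job is handed in, while the arm keeps its last pose, push and grip.
It also fails if it takes over 54 s, if anything falls off the work surface, if the arm or the gripper's body presses on something with over 40 N, if the wrist force passes 120 N, or if a joint passes its speed limit or range.

## Working session

There is one attempt and no reset: what is moved stays moved. The work goes in short steps, Python scripts to look and compute and a tool call to move; the robot and the scene stay as the last step left them, time stands still between calls to the robot, and variables do not carry over. Pictures are saved under pics/ and viewed, about 8 in all and at most 12, crops included, and the job is handed in when it is done.

Besides the shell and the picture viewer there is one more tool, called after "Call:" as name(argument=value, ...), one argument or row to a line, values as JSON. play_rows: Moves the arm, as the interface text tells. Its arguments: {"type":"object","properties":{"rows":{"type":"string"},"squeeze":{"type":"number"}},"required":["rows"]}

```bash
mkdir -p pics
cat > h.py <<'E'
import numpy as np, cv2
from rig import readout, imaging, robot
from scipy.spatial.transform import Rotation as R
def cal(n):
    i=imaging.camera_info(n); return np.array(i["K"],float),float(i["k1"]),np.array(i["world_to_cam"],float)
def ray(n,uv,c=None):
    K,k1,T=c or cal(n)
    d=cv2.undistortPoints(np.array(uv,float).reshape(-1,1,2),K,np.array([k1,0,0,0.]))[:,0]
    d=np.c_[d,np.ones(len(d))]@T[:3,:3]
    o=-T[:3,:3].T@T[:3,3]; return o,d/np.linalg.norm(d,axis=1)[:,None]
def plane(n,uv,z,c=None):
    o,d=ray(n,uv,c); return o+d*((z-o[2])/d[:,2])[:,None]
def proj(n,P,c=None):
    K,k1,T=c or cal(n)
    return cv2.projectPoints(np.array(P,float).reshape(-1,1,3),cv2.Rodrigues(T[:3,:3])[0],T[:3,3],K,np.array([k1,0,0,0.]))[0][:,0]
def tri(n1,u1,n2,u2):
    o1,d1=ray(n1,[u1]);o2,d2=ray(n2,[u2]);d1=d1[0];d2=d2[0]
    s=np.linalg.lstsq(np.c_[d1,-d2],o2-o1,rcond=None)[0]
    a=o1+s[0]*d1;b=o2+s[1]*d2;return (a+b)/2,np.linalg.norm(a-b)
E
python3 - <<'E'
from h import *
np.set_printoptions(precision=3,suppress=True)
for n in ("top","side"):
    cv2.imwrite(f"pics/{n}0.png",imaging.camera(n)); K,k1,T=cal(n); print(n,K.tolist(),k1,-T[:3,:3].T@T[:3,3],T[:3,:3].tolist())
o=readout.get_obs(); print(o["time"],o["position"],o["tool_rot"],R.from_quat(o["tool_rot"]).as_matrix(),o["grip_width"])
E
```

```text
top [[525.7369902912188, 0.0, 328.1836546200422], [0.0, 525.7369902912188, 237.17601240207597], [0.0, 0.0, 1.0]] 0.04045749364593226 [ 0.36  -0.079  1.228] [[-0.0882676181408366, -0.9960946947344812, 0.002046145049804737], [-0.9760699318954651, 0.08608294778348403, -0.1996927994457704], [0.19873679990712873, -0.01962358842636512, -0.979856417614309]]
side [[526.1431690364145, 0.0, 317.54895174001365], [0.0, 526.1431690364145, 232.59429102775013], [0.0, 0.0, 1.0]] -0.005821103055459656 [ 0.338 -0.772  0.876] [[0.9536288334105566, -0.30088268344387753, 0.007852317596214358], [-0.20335813901566965, -0.6633256024337988, -0.7201698497243004], [0.22189528022043198, 0.6851779009567143, -0.6937533629874864]]
0.1 [ 0.229 -0.581  0.222] [ 0.398  0.585 -0.397  0.584] [[-0.     0.93   0.367]
 [ 0.002  0.367 -0.93 ]
 [-1.     0.    -0.002]] 0.08698356206202373
```

View pics/top0.png

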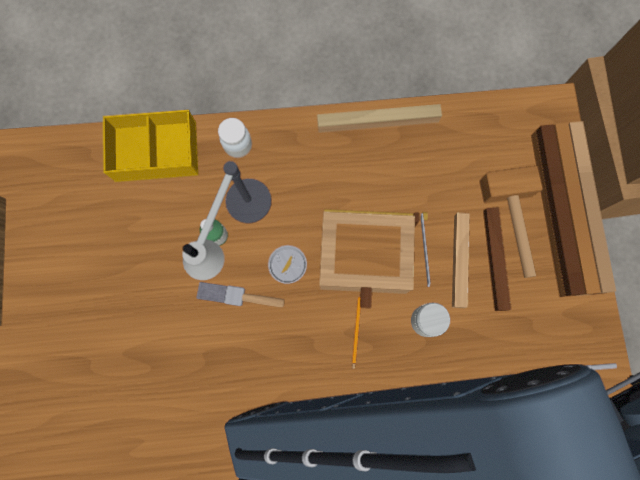

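View pics/side0.png

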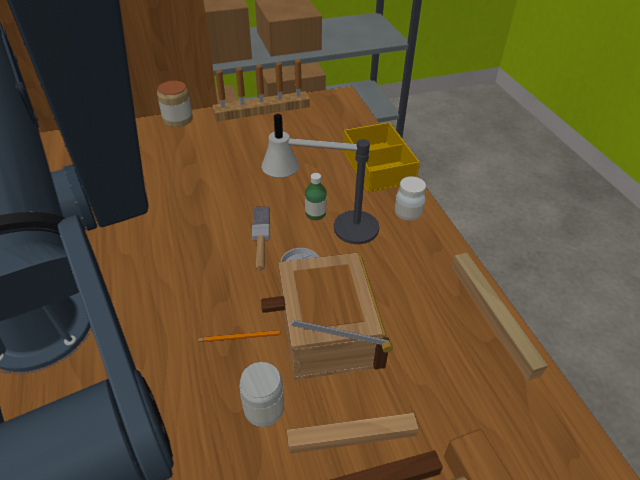

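The top view shows the lamp grip at about (190,250), the post top at (231,169), the dish at (288,265), the lid frame from (322,212) to (414,290), the pull at (366,298) and the blade from (422,216) to (429,286). In the side view the grip is at (278,125), the post top at (363,147), the blade from (293,323) to (387,345) and the pull at (273,304).

Run:
```python
from h import *
np.set_printoptions(precision=4,suppress=True)
im={n:cv2.imread(f"pics/{n}0.png") for n in("top","side")}
hsv={n:cv2.cvtColor(im[n],cv2.COLOR_BGR2HSV) for n in im}
def mask(n,x0,x1,y0,y1,f):
    m=np.zeros((480,640),np.uint8);h=hsv[n][y0:y1,x0:x1].astype(int);m[y0:y1,x0:x1]=f(h[...,0],h[...,1],h[...,2])*255
    k,l,s,c=cv2.connectedComponentsWithStats(m); i=1+np.argmax(s[1:,4]);return (l==i).astype(np.uint8),s[i],c[i]
def pc(m):
    p=np.argwhere(m)[:,::-1].astype(float);c=p.mean(0);w,v=np.linalg.eigh(np.cov((p-c).T));t=(p-c)@v[:,1]
    return c,v[:,1],c+v[:,1]*t.min(),c+v[:,1]*t.max()
dark=lambda h,s,v:v<45
for n,r in(("top",(175,210,235,265)),("side",(265,292,108,142))):
    m,s,c=mask(n,*r,dark);print("grip",n,s,pc(m))
for n,r in(("top",(415,436,206,295)),("side",(285,392,315,352))):
    m,s,c=mask(n,*r,lambda h,s,v:(s<70)&(v>90));print("blade",n,s,pc(m)[2:]); 
for n,r in(("top",(350,380,286,312)),("side",(255,287,292,315))):
    m,s,c=mask(n,*r,lambda h,s,v:(v<95));print("pull",n,s,c,pc(m)[2:])
m,s,c=mask("top",262,315,240,290,lambda h,s,v:(s<80)&(v>90));print("dish",s,c,cv2.minEnclosingCircle(np.argwhere(m)[:,::-1].astype(np.float32)))
a=cv2.resize(im["top"][150:320,170:440],None,fx=2.9,fy=2.9,interpolation=cv2.INTER_CUBIC);cv2.imwrite("pics/ct.png",a)
a=cv2.resize(im["side"][240:400,230:430],None,fx=3.7,fy=3.7,interpolation=cv2.INTER_CUBIC);cv2.imwrite("pics/cs.png",a)
```

```text
grip top [184 245  14  12 100] (array([190.24, 250.15]), array([-0.838 , -0.5457]), array([196.2903, 254.0898]), array([183.9604, 246.0609]))
grip side [274 114   8  24 165] (array([277.8909, 125.5515]), array([0.0391, 0.9992]), array([277.4381, 113.9829]), array([278.3431, 137.104 ]))
blade top [421 213   9  74 201] (array([421.3164, 213.0694]), array([428.7229, 286.0281]))
blade side [290 320  99  24 528] (array([387.6762, 342.5188]), array([290.2661, 321.7517]))
pull top [361 288   4  19  46] [361.8478 295.913 ] (array([362.2065, 287.9195]), array([361.3944, 306.0177]))
pull side [261 296  24  17 342] [272.6813 303.9269] (array([284.3268, 302.185 ]), array([260.6597, 305.725 ]))
dish [ 268  245   39   39 1135] [286.9824 263.9648] ((287.09295654296875, 264.34149169921875), 19.647180557250977)
```

View pics/ct.png

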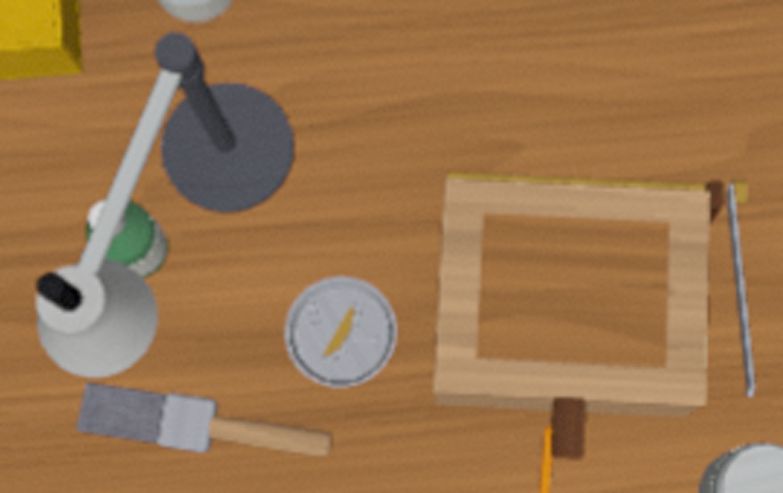

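View pics/cs.png

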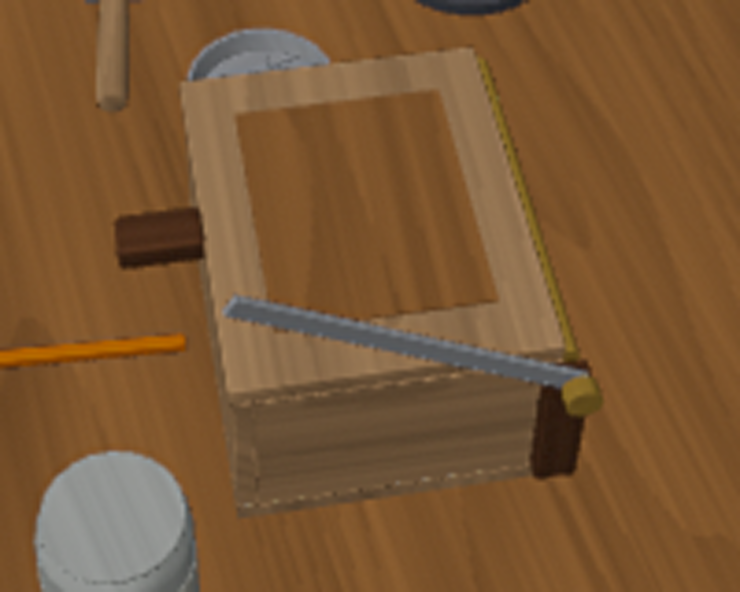

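The crops confirm the layout: the frame's top corners are clear, and the blade runs from its brass pivot to its tip.

```bash
cat > m.py <<'E'
from h import *
np.set_printoptions(precision=4,suppress=True)
ct=lambda p:(np.array(p)/2.9+[170,150]-0.33).tolist(); cs=lambda p:(np.array(p)/3.7+[230,240]-0.36).tolist()
C=plane("top",[ct(p) for p in[(447,181),(709,191),(706,401),(436,390)]],.112); print("lid top corners BL BR FR FL\n",C)
S=plane("side",[cs(p) for p in[(470,50),(568,352),(237,394),(183,86)]],.112); print("side BL BR FR FL\n",S)
for P in(C,S): print(np.linalg.norm(P-np.roll(P,-1,0),axis=1))
def fit(P):
    a=P[1]-P[0]+P[2]-P[3]; y=-a[:2]/np.linalg.norm(a[:2]); x=np.array([y[1],-y[0]])
    m=P.mean(0)[:2]  # lid centre is 81 in front of hinge -> chest centre ~1mm behind
    return m+x*0.001, np.arctan2(x[1],x[0])
fits=[fit(C),fit(S)]; print(fits)
yaw=np.mean([f[1] for f in fits]); c=np.mean([f[0] for f in fits],0)
x=np.array([np.cos(yaw),np.sin(yaw),0]);y=np.array([-x[1],x[0],0]);H=np.r_[c,.1]+.08*x
print("chest",c,yaw,"hinge",H,"pull",H-.184*x+[0,0,.006])
print("pull px check",proj("top",[H-.184*x+[0,0,.014]]),proj("side",[H-.184*x+[0,0,.014]]))
# gauge in vertical plane y=-.116
for n,a,b in(("side",(387.6,343.),(291.5,322)),("top",(421.3,213.5),(428.6,285.7))):
    o,d=ray(n,[a,b]); P=o+d*((np.dot(H-.116*y-o,y))/(d@y))[:,None]; r=P-H
    print("gauge",n,(P[1]-P[0])@x,(P[1]-P[0])[2],np.arctan2(P[1][2]-P[0][2],-(P[1]-P[0])@x),P)
print("tri tip",tri("top",(428.6,285.7),"side",(291.5,322)),"piv",tri("top",(421.4,214),"side",(387.6,343.)))
g1=tri("top",(190.2,250.1),"side",(277.9,125.5));print("grip tri",g1)
D=plane("top",[(287.1,264.3)],.018);print("dish",D)
p=ct((176,50));print("post top",plane("top",[p],.249),tri("top",p,"side",(363,147)))
print("post base",plane("top",[ct((228,147))],.01), plane("side",[(356,226)],.01))
E
python3 m.py
```

```text
lid top corners BL BR FR FL
 [[ 0.6427 -0.0963  0.112 ]
 [ 0.6176 -0.292   0.112 ]
 [ 0.4607 -0.2707  0.112 ]
 [ 0.4861 -0.0746  0.112 ]]
side BL BR FR FL
 [[ 0.6395 -0.0972  0.112 ]
 [ 0.6143 -0.2958  0.112 ]
 [ 0.459  -0.2721  0.112 ]
 [ 0.4837 -0.0771  0.112 ]]
[0.1973 0.1583 0.1977 0.1581]
[0.2002 0.1571 0.1965 0.1571]
[(array([ 0.5528, -0.1836]), np.float64(-0.1279403240323292)), (array([ 0.5501, -0.1857]), np.float64(-0.1262075402487955))]
chest [ 0.5514 -0.1846] -0.12707393214056234 hinge [ 0.6308 -0.1947  0.1   ] pull [ 0.4483 -0.1714  0.106 ]
pull px check [[367.2224 297.8267]] [[273.212  302.4589]]
gauge side -0.1656861248930549 0.09915685142082231 0.5392878582976992 [[ 0.6173 -0.31    0.1057]
 [ 0.453  -0.289   0.2048]]
gauge top -0.16920960444028674 0.08539638547855621 0.4673830995634783 [[ 0.6238 -0.3108  0.0989]
 [ 0.456  -0.2894  0.1843]]
tri tip (array([ 0.4541, -0.286 ,  0.2007]), np.float64(0.0007490361232701298)) piv (array([ 0.6196, -0.3093,  0.1046]), np.float64(0.003496233795721473))
grip tri (array([0.5502, 0.1573, 0.2724]), np.float64(0.002828431242596297))
dish [[ 0.5495 -0.0021  0.018 ]]
post top [[0.7141 0.0793 0.249 ]] (array([0.716 , 0.0818, 0.2357]), np.float64(0.005579594112715889))
post base [[0.7131 0.0796 0.01  ]] [[0.7101 0.0782 0.01  ]]
```

Call:
play_rows(
  rows="0.094 0 0 -40 0 0 0.4;0.094 0 0 -40 0 0 0.4;0.094 0 0 -40 0 0 0.4;0.094 0 0 -40 0 0 0.4;0 0 0 0 16 -37 0.4;0 0 0 0 16 -37 0.4;0 0 0 0 16 -37 0.4;0 0 0 0 16 -37 0.4",
  squeeze=15,
)

```text
time: 0.77
position: [0.2936, -0.4315, 0.3822]
tool_rot: [0.5, 0.5, -0.5, 0.499]
ft_force: [0.2, 0.4, 1.2]
grip_width: 0.0531
```

Call:
play_rows(
  rows="0 0 0 0 16 -37 0.4;0 0 0 0 16 -37 0.4;0 0 0 0 16 -37 0.4;0 0 0 0 16 -37 0.4;0 0 0 0 16 -37 0.4;0 0 0 0 16 -37 0.4;0 0 0 0 16 -37 0.4;0 0 0 0 16 -37 0.4",
)

```text
time: 1.43
position: [0.4215, -0.1353, 0.3823]
tool_rot: [-0.5, -0.5, 0.5, -0.5]
ft_force: [0.0, -0.2, -0.5]
grip_width: 0.0522
```

Call:
play_rows(
  rows="0 0 0 0 16 -37 0.4;0 0 0 0 16 -37 0.4;0 0 0 0 16 -37 0.4;0 0 0 0 16 -37 0.4;0 0 0 0 0 0 0.4;0 0 0 0 0 0 0.4;0 0 0 0 0 0 0.4",
)

```text
time: 2.02
position: [0.4851, 0.0106, 0.3821]
tool_rot: [0.499, 0.5, -0.5, 0.5]
ft_force: [-0.9, -0.5, -0.4]
grip_width: 0.0523
```

Call:
play_rows(
  rows="0 0 0 0 16 -36 0.4;0 0 0 0 16 -36 0.4;0 0 0 0 16 -37 0.4;0 0 0 0 17 -37 0.4;0 0 0 0 0 0 0.4;0 0 0 0 0 0 0.4",
)

```text
time: 2.52
position: [0.5509, 0.1561, 0.3818]
tool_rot: [-0.499, -0.5, 0.5, -0.5]
ft_force: [-1.4, -0.5, 0.2]
grip_width: 0.0521
```

Run:
```python
from h import *
c=cal("wrist"); w=imaging.camera("wrist"); np.set_printoptions(precision=3,suppress=True)
P=[(.550,.157,.297),(.713,.08,.249),(.5495,-.002,.018)]; uv=proj("wrist",P,c); print(uv, -c[2][:3,:3].T@c[2][:3,3],readout.get_obs()["position"])
cv2.imwrite("pics/w0.png",w)
```

```text
[[319.433 249.778]
 [427.037  12.045]
 [428.379 189.842]] [0.631 0.158 0.544] [0.55  0.155 0.382]
```

View pics/w0.png

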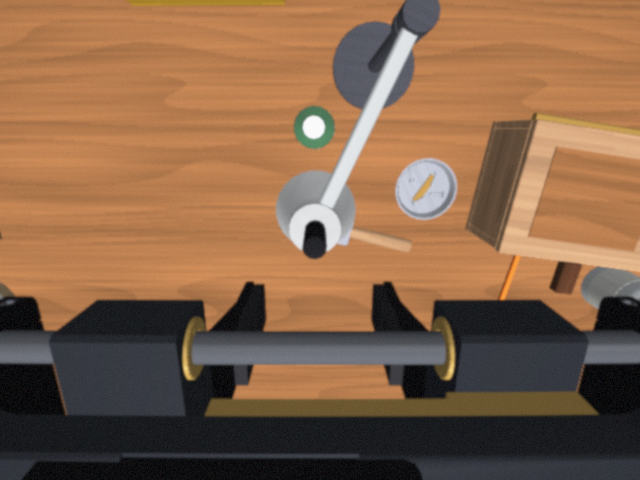

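The wrist view has the grip top at (314,246), the dish rim at (426,188) and the post cap at (419,14), all close to prediction. I'll refine from these.

Run:
```python
from h import *
np.set_printoptions(precision=4,suppress=True)
w=cv2.imread("pics/w0.png");c=cal("wrist");g=cv2.cvtColor(w,cv2.COLOR_BGR2HSV)
m=np.zeros((480,640),np.uint8);m[215:265,295:335]=(g[215:265,295:335,2]<60);p=np.argwhere(m)[:,::-1];print(p.min(0),p.max(0))
print("grip top",plane("wrist",[(314.3,p[:,1].max()-9.5)],.297,c))
m[:]=0;m[155:225,390:462]=(g[155:225,390:462,1]<70);e=cv2.minEnclosingCircle(cv2.findNonZero(m));print(e,plane("wrist",[e[0]],.018,c))
print("post",plane("wrist",[(419,14)],.249,c),"post base",plane("wrist",[(373,65)],.01,c))
```

```text
[304 222] [324 257]
grip top [[0.5512 0.1596 0.297 ]]
((426.0, 189.0), 32.20258331298828) [[0.5499 0.0004 0.018 ]]
post [[0.7111 0.0843 0.249 ]] post base [[0.7155 0.0828 0.01  ]]
```

Call:
play_rows(
  rows="0 0 0 31 0 -3 0.4;0 0 0 31 0 0 0.4;0 0 0 31 0 0 0.4;0 0 0 30 0 0 0.4;0 0 0 0 0 0 0.9;0 0 0 0 0 0 0.9;0 0 0 0 0 0 0.9;0 0 0 0 0 0 0.9",
)

```text
time: 3.23
position: [0.5523, 0.1588, 0.2622]
tool_rot: [0.502, 0.498, -0.499, 0.501]
ft_force: [-0.1, -0.2, 0.4]
grip_width: 0.033
```

Call:
play_rows(
  rows="0 0 0 0 0 0 0.9;0 0 0 0 0 0 0.9;0 0 0 0 0 0 0.9;0 0 0 0 0 0 0.9",
)

```text
time: 3.57
position: [0.5514, 0.1594, 0.2611]
tool_rot: [0.501, 0.499, -0.499, 0.501]
ft_force: [0.0, -1.3, 5.1]
grip_width: 0.0176
```

Call:
play_rows(
  rows="0 0 0 0 -5 12.7 0.9;0 0 0 0 -5 12.7 0.9;0 0 0 0 -3 13.3 0.9;0 0 0 0 -3 13.3 0.9;0 0 0 0 -1 13.6 0.9;0 0 0 0 -1 13.6 0.9",
)

```text
time: 4.07
position: [0.5318, 0.0818, 0.2609]
tool_rot: [0.501, 0.501, -0.499, 0.499]
ft_force: [-2.7, 3.7, 7.7]
grip_width: 0.0175
```

Call:
play_rows(
  rows="0 0 0 0 1 13.6 0.9;0 0 0 0 1 13.6 0.9;0 0 0 0 3 13.3 0.9;0 0 0 0 3 13.3 0.9;0 0 0 0 5 12.7 0.9;0 0 0 0 5 12.7 0.9;0 0 0 0 0 0 0.9;0 0 0 0 0 0 0.9",
)

```text
time: 4.73
position: [0.5515, 0.0, 0.2607]
tool_rot: [0.5, 0.499, -0.5, 0.501]
ft_force: [-0.9, -1.3, 5.3]
grip_width: 0.0177
```

Call:
play_rows(
  rows="0 0 0 0 0 0 0.4;0 0 0 0 0 0 0.4;0 0 0 0 0 0 0.4;0 0 0 0 0 0 0.4;0 0 0 -30 0 0 0.4;0 0 0 -40 0 0 0.4;0 0 0 -40 0 0 0.4;0 0 0 -30 0 0 0.4",
)

```text
time: 5.4
position: [0.551, 0.0014, 0.4025]
tool_rot: [0.501, 0.499, -0.499, 0.501]
ft_force: [1.5, 0.0, 0.8]
grip_width: 0.0512
```

Call:
play_rows(
  rows="0 0 0 0 -20 30 0.4;0 0 0 0 -20 30 0.4;0 0 0 0 -20 30 0.4;0 0 0 0 -20 30 0.4;0 0 0 0 -10 30 0.4;0 0 0 0 -10 20 0.4;0 0 0 0 0 0 0.4;0 0 0 0 0 0 0.4",
)

```text
time: 6.07
position: [0.4501, -0.1692, 0.3993]
tool_rot: [0.501, 0.5, -0.5, 0.499]
ft_force: [-0.4, -0.1, 0.1]
grip_width: 0.0522
```

Run:
```python
from h import *
np.set_printoptions(precision=3,suppress=True)
c=cal("wrist"); w=imaging.camera("wrist"); s=imaging.camera("side"); o=readout.get_obs();print(o["position"],o["tool_rot"])
cv2.imwrite("pics/w1.png",w);cv2.imwrite("pics/s1.png",s)
print("wrist px grip,dish,pull",proj("wrist",[(.552,.0006,.297),(.5497,-.0005,.018),(.4483,-.1714,.114)],c),"side grip mid",proj("side",[(.552,.0006,.271)]))
cv2.imwrite("pics/v1.png",cv2.resize(np.vstack([w,s]),(450,600) if 0 else (400,600)))
```

```text
[ 0.451 -0.168  0.399] [ 0.5  0.5 -0.5  0.5]
wrist px grip,dish,pull [[ 72.844 100.002]
 [200.783 117.68 ]
 [321.755 200.192]] side grip mid [[300.183 169.129]]
```

View pics/v1.png

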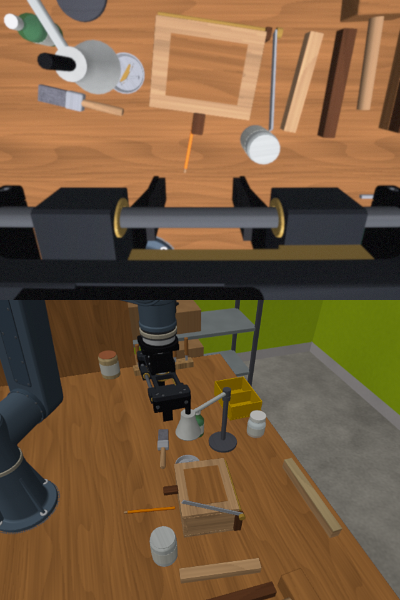

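The wrist view shows the lamp head beside the dish's line of sight, with the grip's top end near (70,97), plus the chest, pull and blade clear. I'll measure these.

Run:
```python
from h import *
np.set_printoptions(precision=4,suppress=True)
w=cv2.imread("pics/w1.png");c=cal("wrist");g=cv2.cvtColor(w,cv2.COLOR_BGR2HSV).astype(int)
m=np.zeros((480,640),np.uint8);m[70:125,40:140]=(g[70:125,40:140,2]<55);p=cv2.findNonZero(m);r=cv2.minAreaRect(p);print("stub",r,cv2.boxPoints(r))
b=cv2.boxPoints(r); b=b[np.argsort(b[:,0])]; L=b[:2].mean(0);Rr=b[2:].mean(0);ax=(Rr-L)/np.linalg.norm(Rr-L)
half=min(r[1])/2
print("grip top", plane("wrist",[L+ax*half],.297,c),"bottom",plane("wrist",[Rr-ax*half],.245,c))
m[:]=0;m[80:155,160:235]=(g[80:155,160:235,1]<70);print("dish bb right part",cv2.boundingRect(m))
q=lambda z,uv:plane("wrist",uv,z,c)
# pull
m[:]=0;m[175:225,295:335]=(g[175:225,295:335,2]<90)&(g[175:225,295:335,0]<15);r=cv2.minAreaRect(cv2.findNonZero(m));print("pull",r,q(.114,[r[0]]))
cv2.imwrite("pics/x.png",cv2.resize(np.hstack([w[0:260,0:440]]),None,fx=1.8,fy=1.8,interpolation=cv2.INTER_CUBIC))
```

```text
stub ((90.229736328125, 100.12162017822266), (60.33443069458008, 23.509056091308594), 9.462321281433105) [[ 58.5405 106.7568]
 [ 62.4054  83.5676]
 [121.9189  93.4865]
 [118.0541 116.6757]]
grip top [[0.554  0.0024 0.297 ]] bottom [[0.5536 0.0062 0.245 ]]
dish bb right part (160, 80, 72, 71)Traceback (most recent call last):
  File "<stdin>", line 11, in <module>
cv2.error: OpenCV(4.12.0) /io/opencv/modules/imgproc/src/convhull.cpp:143: error: (-215:Assertion failed) total >= 0 && (depth == CV_32F || depth == CV_32S) in function 'convexHull'
```

Run:
```python
from h import *
np.set_printoptions(precision=4,suppress=True)
w=cv2.imread("pics/w1.png");c=cal("wrist")
print(w[198,300:336].tolist()[::3])
m=np.zeros((480,640),np.uint8);m[165:230,285:345]=(w[165:230,285:345].sum(2)<200);r=cv2.minAreaRect(cv2.findNonZero(m));print("pull",r,plane("wrist",[r[0]],.114,c),plane("wrist",cv2.boxPoints(r),.114,c))
```

```text
[[80, 128, 188], [80, 126, 188], [69, 111, 168], [44, 62, 98], [47, 62, 101], [50, 69, 108], [50, 71, 112], [49, 66, 106], [48, 70, 111], [74, 117, 172], [85, 133, 196], [83, 132, 193]]
pull ((310.4310607910156, 189.3275909423828), (3.4139678478240967, 15.231548309326172), 23.198589324951172) [[ 0.4624 -0.1562  0.114 ]] [[ 0.4546 -0.1505  0.114 ]
 [ 0.4718 -0.158   0.114 ]
 [ 0.4702 -0.1618  0.114 ]
 [ 0.4529 -0.1544  0.114 ]]
```

Run:
```python
from h import *
np.set_printoptions(precision=4,suppress=True)
w=cv2.imread("pics/w1.png");c=cal("wrist")
m=np.zeros((480,640),np.uint8);m[165:230,285:345]=(w[165:230,285:345,2]<130);
m=cv2.morphologyEx(m,cv2.MORPH_OPEN,np.ones((3,3)))
r=cv2.minAreaRect(cv2.findNonZero(m));print("pull",r,plane("wrist",[r[0]],.112,c));b=plane("wrist",cv2.boxPoints(r),.114,c);print(b,np.linalg.norm(b-np.roll(b,1,0),axis=1))
# rectify: chest yaw from wrist
```

```text
pull ((316.6076965332031, 197.6384735107422), (18.233104705810547, 32.62113571166992), 7.125016689300537) [[ 0.4518 -0.1638  0.112 ]]
[[ 0.4331 -0.1499  0.114 ]
 [ 0.4735 -0.1552  0.114 ]
 [ 0.4707 -0.1774  0.114 ]
 [ 0.4302 -0.1726  0.114 ]] [0.0229 0.0408 0.0223 0.0408]
```

Call:
play_rows(
  rows="0.064 0 0 0 0 0 0.4;0.063 0 0 0 0 0 0.4;0 0 0.087 0 0 0 0.4;0 0 0.087 0 0 0 0.4;0 0 0.086 0 2 -2 0.4;0 0 0 38.6 -10.35 0 0.4;0 0 0 38.6 -10.35 0 0.4;0 0 0 38.6 -10.35 0 0.4",
)

```text
time: 6.83
position: [0.4531, -0.1658, 0.28]
tool_rot: [0.587, 0.394, -0.465, 0.534]
ft_force: [0.7, -0.5, -1.1]
grip_width: 0.0521
```

Call:
play_rows(
  rows="0 0 0 38.6 -10.35 0 0.4;0 0 0 38.6 -10.35 0 0.4;0 0 0 28.97 -7.76 0 0.4;0 0 0 19.3 -5.2 0 0.4;0 0 0 0 0 0 0.4;0 0 0 0 0 0 0.4;0 0 0 0 0 0 0.4",
)

```text
time: 7.42
position: [0.4535, -0.167, 0.1512]
tool_rot: [0.587, 0.394, -0.465, 0.533]
ft_force: [-0.0, -0.4, 0.0]
grip_width: 0.0526
```

Run:
```python
from h import *
np.set_printoptions(precision=3,suppress=True)
c=cal("wrist"); w=imaging.camera("wrist"); o=readout.get_obs();print(o["q"],o["position"],R.from_quat(o["tool_rot"]).as_matrix())
cv2.imwrite("pics/w2.png",w)
print(proj("wrist",[(.451,-.166,.114),(.4483,-.1714,.114)],c))
```

```text
[-0.673  0.389  2.045  0.284  0.498  0.788] [ 0.454 -0.167  0.152] [[ 0.258  0.958 -0.126]
 [-0.034 -0.121 -0.992]
 [-0.966  0.26   0.002]]
[[320.125 293.571]
 [329.738 296.92 ]]
```

View pics/w2.png

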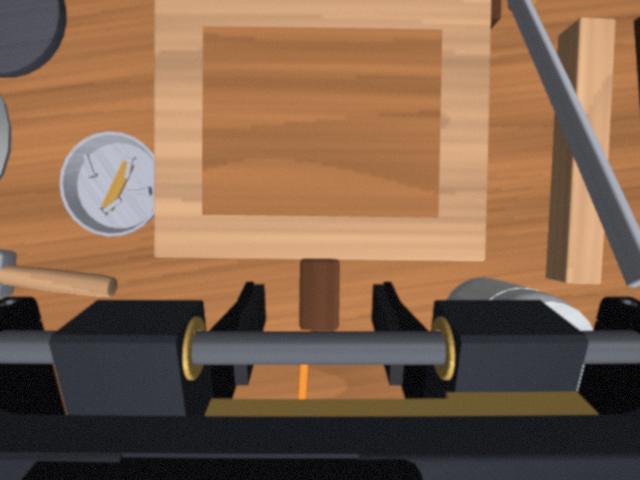

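The pull lies centred between the open fingers, at (319,295) where predicted. I'll descend and pinch it.

Call:
play_rows(
  rows="0 0 0 20 -5.5 0 0.4;0 0 0 20 -5.5 0 0.4;0 0 0 21 -5.4 0 0.4;0 0 0 0 0 0 0.4;0 0 0 0 0 0 0.9;0 0 0 0 0 0 0.9;0 0 0 0 0 0 0.9;0 0 0 0 0 0 0.9",
  squeeze=35,
)

```text
time: 8.13
position: [0.4529, -0.1676, 0.0885]
tool_rot: [0.587, 0.393, -0.465, 0.533]
ft_force: [-0.4, -0.3, 0.6]
grip_width: 0.0329
```

Call:
play_rows(
  rows="0 0 0 0 0 0 0.9;0 0 0 0 0 0 0.9;0 0 0 0 0 0 0.9;0 0 0 0 0 0 0.9",
)

```text
time: 8.47
position: [0.4525, -0.1673, 0.0875]
tool_rot: [0.587, 0.394, -0.466, 0.532]
ft_force: [0.3, 0.6, 5.5]
grip_width: 0.0236
```

Call:
play_rows(
  rows="0 0 -0.0325 -5.83 1.14 0 0.9;0 0 -0.0325 -5.83 1.14 0 0.9;0 0 -0.0325 -5.83 1.14 0 0.9;0 0 -0.0325 -5.83 1.14 0 0.9",
)

```text
time: 8.8
position: [0.4522, -0.1673, 0.1107]
tool_rot: [0.56, 0.431, -0.5, 0.5]
ft_force: [5.2, 1.8, -5.9]
grip_width: 0.0233
```

Call:
play_rows(
  rows="0 0 -0.0325 -5.83 1.14 0 0.9;0 0 -0.0325 -5.83 1.14 0 0.9;0 0 -0.0325 -5.83 1.14 0 0.9;0 0 -0.0325 -5.83 1.14 0 0.9;0 0 -0.0325 -5.83 1.14 0 0.9;0 0 -0.0325 -5.83 1.14 0 0.9;0 0 -0.0325 -5.83 1.14 0 0.9;0 0 -0.0325 -5.83 1.14 0 0.9",
)

```text
time: 9.47
position: [0.4609, -0.1685, 0.1566]
tool_rot: [-0.5, -0.5, 0.56, -0.432]
ft_force: [2.5, -2.0, -8.9]
grip_width: 0.0236
```

Call:
play_rows(
  rows="0 0 -0.0325 -5.83 1.14 0 0.9;0 0 -0.0325 -5.83 1.14 0 0.9;0 0 -0.0325 -5.83 1.14 0 0.9;0 0 -0.0325 -5.83 1.14 0 0.9;0 0 0 0 0 0 0.9;0 0 0 0 0 0 0.9;0 0 0 0 0 0 0.9;0 0 0 0 0 0 0.9",
)

```text
time: 10.13
position: [0.4696, -0.1697, 0.1783]
tool_rot: [-0.467, -0.531, 0.586, -0.396]
ft_force: [4.8, -3.1, -11.0]
grip_width: 0.0233
```

Run:
```python
from h import *
np.set_printoptions(precision=4,suppress=True)
s=imaging.camera("side");t=imaging.camera("top"); o=readout.get_obs();print(o["q"],o["position"],R.from_quat(o["tool_rot"]).as_matrix(),o["ft_force"],o["moment"])
cv2.imwrite("pics/s2.png",s);cv2.imwrite("pics/t2.png",t)
cv2.imwrite("pics/s2c.png",cv2.resize(s[220:400,230:430],(800,600) and None,fx=3.3,fy=3.3,interpolation=cv2.INTER_CUBIC))
```

```text
[-0.5116  0.5286  1.6143 -0.1009  1.2377  1.2314] [ 0.4696 -0.1697  0.1784] [[-0.2507  0.9597 -0.1273]
 [ 0.0316 -0.1234 -0.9919]
 [-0.9676 -0.2527  0.0006]] [  5.1573  -3.3326 -10.8018] [-0.3453 -1.4483 -0.0119]
```

View pics/s2c.png

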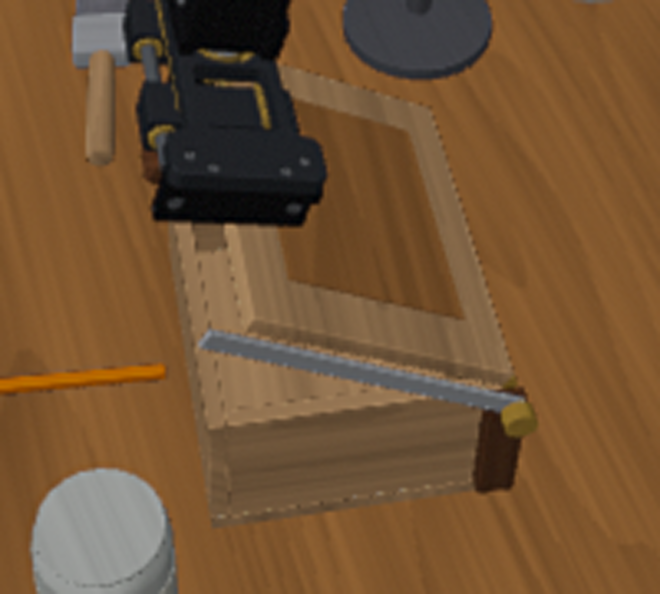

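The lid is up, with its right edge running from about (250,325) to (512,376) in the crop, nearly parallel to the blade. I'll zoom in for a like-for-like angle comparison.

Run:
```python
from h import *
np.set_printoptions(precision=4,suppress=True)
s=cv2.imread("pics/s2.png")
h=cv2.cvtColor(s,cv2.COLOR_BGR2HSV).astype(int); m=(h[...,1]<75)&(h[...,2]>80)
P=[]
for u in range(294,385):
    v=np.where(m[312:350,u])[0]
    if len(v)>2: P.append((u,312+v.mean(),len(v),312+v.min(),312+v.max()))
P=np.array(P);k=np.polyfit(P[:,0],P[:,1],1);print("blade",k,np.polyfit(P[:,0],P[:,3],1),np.polyfit(P[:,0],P[:,4],1),np.std(P[:,1]-np.polyval(k,P[:,0])),np.median(P[:,2]))
cv2.imwrite("pics/z2.png",cv2.resize(s[308:348,290:390],None,fx=8,fy=8,interpolation=cv2.INTER_CUBIC))
```

```text
blade [  0.2139 259.6842] [  0.2194 255.1677] [  0.2084 264.2007] 0.2890639399662755 6.0
```

View pics/z2.png

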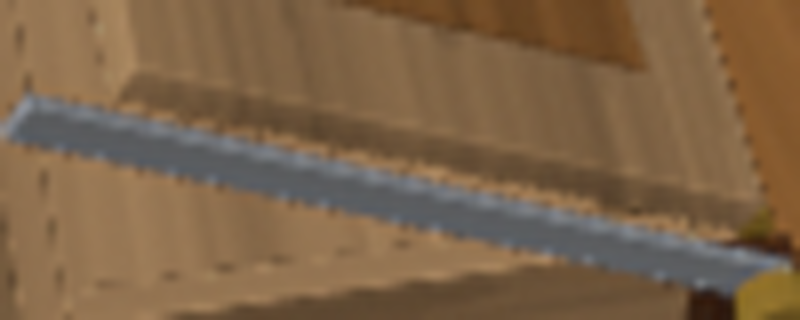

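```bash
cat > ang.py <<'E'
from h import *
def setup(yaw=-.127,H=(.6335,-.1892,.1)):
    x=np.array([np.cos(yaw),np.sin(yaw),0]);return x,np.array([-x[1],x[0],0]),np.array(H)
def ang(a,b,off,**k):
    x,y,H=setup(**k);o,d=ray("side",[a,b]);P=o+d*((np.dot(H+off*y-o,y))/(d@y))[:,None];q=P[1]-P[0]
    return np.arctan2(abs(q[2]),abs(q@x)),np.hypot(q[2],q@x),[((p-H)@x,p[2]-.1) for p in P]
E
python3 - <<'E'
from ang import *
L=lambda k,u:(u,np.polyval(k,u))
for kw in({},{"yaw":-.12},{"yaw":-.134},{"H":(.631,-.1947,.1)}):
    print(kw)
    print(" blade bot %.4f top %.4f mid %.4f"%tuple(ang(L(k,382.),L(k,295.),o,**kw)[0] for k,o in(([.2084,264.2],-.118),([.2194,255.168],-.114),([.2139,259.684],-.116))))
    f=lambda p:(p[0]/8-.44+290,p[1]/8-.44+308)
    print(" lid top",ang(f((758,202)),f((140,75)),-.1,**kw)," bot",ang(f((735,235)),f((122,100)),-.1,**kw)[0])
E
```

```text
{}
 blade bot 0.5305 top 0.5367 mid 0.5336
 lid top (np.float64(0.5126158385116173), np.float64(0.15804418616064939), [(np.float64(-0.0005634198959975908), np.float64(0.005293675171485129)), (np.float64(-0.13829332236070524), np.float64(0.08280779482877151))])  bot 0.5352388577336087
{'yaw': -0.12}
 blade bot 0.5373 top 0.5433 mid 0.5403
 lid top (np.float64(0.5192598389767745), np.float64(0.15881801386559338), [(np.float64(-0.0012661702204053238), np.float64(0.005303266681822988)), (np.float64(-0.13914985968215893), np.float64(0.08411474876804256))])  bot 0.5417833310155371
{'yaw': -0.134}
 blade bot 0.5236 top 0.5301 mid 0.5269
 lid top (np.float64(0.5059006767520644), np.float64(0.1572834651824013), [(np.float64(0.0001372106663089026), np.float64(0.005291447432643287)), (np.float64(-0.13744467057057427), np.float64(0.08151030582808114))])  bot 0.5286215286284336
{'H': (0.631, -0.1947, 0.1)}
 blade bot 0.5305 top 0.5367 mid 0.5336
 lid top (np.float64(0.5126158385116176), np.float64(0.15627365295727408), [(np.float64(-0.001232923566871571), np.float64(0.013926835793410114)), (np.float64(-0.13741986914505674), np.float64(0.09057258233354734))])  bot 0.5352388577336087
```

Call:
play_rows(
  rows="0 0 -0.009 -1.6 0.3 0 0.9;0 0 -0.009 -1.6 0.3 0 0.9;0 0 0 0 0 0 0.9;0 0 0 0 0 0 0.9;0 0 0 0 0 0 0.9;0 0 0 0 0 0 0.9",
)

```text
time: 10.73
position: [0.471, -0.1699, 0.1813]
tool_rot: [-0.462, -0.535, 0.59, -0.391]
ft_force: [5.7, -2.8, -10.6]
grip_width: 0.0238
```

Run:
```python
from ang import *
np.set_printoptions(precision=4,suppress=True)
s=imaging.camera("side");t=imaging.camera("top");o=readout.get_obs();cv2.imwrite("pics/s3.png",s);cv2.imwrite("pics/t3.png",t)
x,y,H=setup();p=o["position"]-H;M=R.from_quat(o["tool_rot"]).as_matrix()
print(o["time"],o["position"],o["ft_force"],o["grip_width"],"pos-angle",np.arctan2(p[2],-p@x)+.0685,"rot-angle",np.arctan2(-M[2,1],-M[2,0])+.261)
g=cv2.cvtColor(s,cv2.COLOR_BGR2GRAY).astype(float)
g=cv2.GaussianBlur(g,(0,0),.7)
# lid top edge: strongest light-to-dark step just above the blade, near seed line; same detector on the earlier picture
g0=cv2.GaussianBlur(cv2.cvtColor(cv2.imread("pics/s2.png"),cv2.COLOR_BGR2GRAY).astype(float),(0,0),.7)
for nm,G,dy in(("before",g0,0),("now",g,-1.2)):
    d=G[2:]-G[:-2];Q=[]
    for u in range(314,378):
        v0=317+(u-307)*(15.9/77.3)+dy*(384-u)/77; vs=np.arange(int(v0)-3,int(v0)+4);k=-d[vs-1,u]; 
        i=np.argmax(k)
        if 0<i<6: a,b,c=k[i-1:i+2];Q.append((u,vs[i]+.5*(a-c)/(a-2*b+c)))
    Q=np.array(Q)
    for _ in range(3):
        k=np.polyfit(*Q.T,1);r=Q[:,1]-np.polyval(k,Q[:,0]);Q=Q[abs(r)<max(.4,1.5*r.std())]
    print(nm,k,len(Q),r.std(),ang((378,np.polyval(k,378)),(312,np.polyval(k,312)),-.1)[0])
cv2.imwrite("pics/z3.png",cv2.resize(s[305:345,290:390],None,fx=8,fy=8,interpolation=cv2.INTER_CUBIC))
```

```text
10.8333 [ 0.471  -0.1699  0.1813] [  4.7731  -3.5916 -11.6216] 0.02367669678140751 pos-angle 0.529741283145967 rot-angle 0.5343391700665294
before [  0.2129 251.5328] 64 0.07970990313861122 0.5217366587224307
now [  0.2289 245.396 ] 64 0.08632679692394021 0.5395696990850525
```

View pics/z3.png

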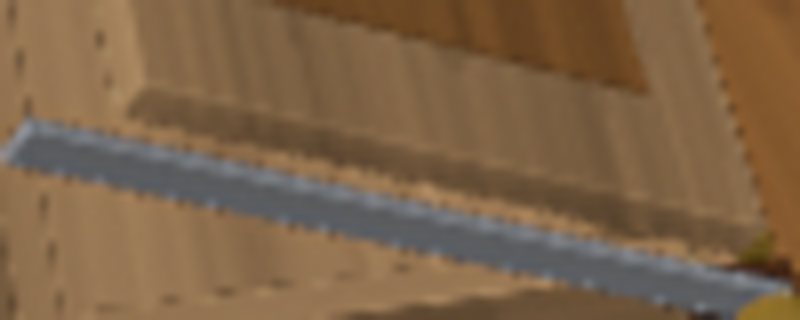

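```bash
python3 -c "
from h import *
print(robot.hand_in()); o=readout.get_obs(); print(o['time'],o['position'],o['grip_width'])"
```

```text
the job is handed in; nothing more can be done
None
the job is handed in; nothing more can be done
```

I swung the lamp head over the dish first. Then I pinched the lid pull, raised the lid to the gauge angle, and handed in at about 10.8 s still holding it. No verdict was reported.

- **Lamp:** when I let go, the grip was at (0.5515, 0.000), against a dish centre of about (0.550, 0.000). A wrist view afterwards put it at (0.554, 0.002) from the top of the grip and (0.554, 0.006) from its base, so about 2–8 mm off centre depending on the reading.
- **Lid:** the last checks disagree slightly but bracket the blade, which reads about 0.534 rad in the side view (0.531–0.537):

| Check | Lid angle (rad) |
|---|---|
| Tool position | 0.530 |
| Tool rotation | 0.534 |
| Side-view edge fit | 0.540 |

- **Blade reading:** an early top-view reading of 0.467 rad disagreed. I set it aside because that view shows the angle poorly.
- **Hold:** the grip was set to 35 N, with an opening of 23.7 mm on the 24 mm pull. The wrist force was about 13 N.
- **Everything else:** no forces suggested contact with anything else, but I did not re-measure the other objects or the gauge at the end.

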